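# Demagnetise the point turner

## Task

The blue-handled steel point turner has become magnetic and picks up pins: take it out of the wooden rack, slide its blade fully home into the slot of the white demagnetiser so that the handle sits on the housing, and let go of it. Then press the demagnetiser's black dead-man button about half way, so that the collar's rim lies within the green band of its stem (about 11 mm down; never through the red to the bottom, which trips it), and finish while still holding it there with the fingers. Leave the wooden-handled turner in the rack and the thread cones and spool where they stand.

Things in the scene. Friction and masses are not known exactly. Their poses are not given: they have to be found in the camera images.
- turner: point turner to treat: blue handle 18 (x) x 46 (y) x 55 mm tall on a flat steel blade 4 mm thick (x), 30 mm wide (y), reaching 60 mm below it, the last 15 mm narrowed to 18 mm. Loose, 60 to 130 g. Origin: centre of the handle's underside (shoulder); z up to the handle. Starts upright in one rack slot, shoulder resting on the rack's top at 75 mm height. Same when turned half round.
- spare: second point turner of the same shape and size but with a brown wooden handle, standing in the rack's other slot; bystander, stays there. Origin and axes as for the blue one.
- rack: fixed light-wood block, 90 mm (local x) by 190 mm (local y) by 75 mm tall, with two slots open at the top, centred at local y = +45 and -45 mm, each 9 mm (x) by 38 mm (y), 68 mm deep. Which turner stands in which slot varies. Origin: centre of its underside; z up.
- demag: demagnetiser, fixed: white plastic housing 130 mm (local x) by 260 mm (local y), flat top 70 mm above the table. The tool slot, framed by thin blue lines, is centred at local (0, +70 mm); the button stands at local (0, -70 mm). Origin: centre of its underside; z up.
- slot_mouth (a point): centre of the demagnetiser's slot, level with the housing's top (70 mm above the table). Axes as the housing: slot 9 mm along x, 38 mm along y, 2 mm bevelled edges, straight down, 64 mm deep. Fully home, the turner's shoulder rests on the housing's top, its origin at this point and its y axis along this y axis (either way round).
- cap_top (a point): centre of the top of the black button's flat cap (34 mm across, 12 mm thick), moving with it; 109 mm above the table when released. Its stem, 26 mm across, slides straight down into a dark steel collar (rim 75 mm above the table). From the collar up the released stem shows grey for 7 mm, green for 8 mm, red for 7 mm.
- enable (a joint): travel of the dead-man button in m: 0 released, grows as it is pressed down, 0.022 at the bottom stop. A spring always returns it: about 4 N to start it moving, 8 N at 11 mm, 12 N at the bottom. The green band meets the collar's rim from 0.007 to 0.015.
- cone_white: white thread cone standing on a pale blue plastic foot: foot 60 mm across, cone about 38 mm tapering to 32 mm, pale blue tip, 117 mm tall over all. Origin: centre of its underside, z up. Bystander, loose.
- cone_red: red thread cone standing on a pale blue plastic foot: foot 60 mm across, cone about 38 mm tapering to 32 mm, pale blue tip, 117 mm tall over all. Origin: centre of its underside, z up. Bystander, loose.
- spool: cream spool with flanges, 64 mm across, 70 mm tall, upright. Origin: centre of its underside, z up. Bystander, loose.
Not all that is in view belongs to the job. Of the things shaped like the turner, the blue one is meant.

How it is judged (in metres and radians):
On the way:
1. the blue turner is fully home in the demagnetiser's slot and let go, the button not yet pressed (horizontal distance between turner and slot_mouth below 0.007 m and z of turner in the frame of slot_mouth between -0.004 and 0.004 m and angle between turner's own z axis and vertical below 0.08 rad and contact force between turner and the fingers below 0.1 N and value of joint enable below 0.003 m), for 0.3 s.
At the end, for the whole second after the job is handed in: The blue turner stands upright (within 0.08 rad) in the demagnetiser's slot, shoulder within 4 mm of the housing's top and within 7 mm of the slot's centre, untouched by the robot; the fingers hold the button between 7 and 15 mm down with more than 3 N; the spare is upright (horizontal distance between turner and slot_mouth below 0.007 m and z of turner in the frame of slot_mouth between -0.004 and 0.004 m and angle between turner's own z axis and vertical below 0.08 rad and contact force between turner and the fingers below 0.1 N and value of joint enable between 0.007 and 0.015 m and contact force between the fingers and demag above 3 N and contact force between turner and the arm below 0.1 N and angle between spare's own z axis and vertical below 0.15 rad); the arm keeps its last pose, push and grip.
It fails at once if the button is pressed to the bottom (beyond 19 mm) (value of joint enable above 0.019 m).
It fails at once if the wooden-handled spare is moved more than 15 mm or tipped (distance of spare from where it was at the start of the episode above 0.015 m or angle between spare's own z axis and vertical above 0.3 rad).
It fails at once if the white thread cone is moved more than 15 mm or tipped (distance of cone_white from where it was at the start of the episode above 0.015 m or angle between cone_white's own z axis and vertical above 0.3 rad).
It fails at once if the red thread cone is moved more than 15 mm or tipped (distance of cone_red from where it was at the start of the episode above 0.015 m or angle between cone_red's own z axis and vertical above 0.3 rad).
It fails at once if the cream spool is moved more than 15 mm or tipped (distance of spool from where it was at the start of the episode above 0.015 m or angle between spool's own z axis and vertical above 0.3 rad).
It also fails if it takes over 61 s, if anything falls off the work surface, if the arm or the gripper's body presses on something with over 40 N, if the wrist force passes 120 N, or if a joint passes its speed limit or range.

## Robot

A 6-joint arm with a two-finger parallel gripper is mounted at the origin on the work surface. World frame = base frame: x ahead of the robot, y to its left, z up, the work surface at z = 0. Lengths are in mm, angles in rad, forces in N, time in s.
With the tool pointing down it reaches from about 275 to 750 mm from the base axis. Payload 10.2 kg.
Tool frame: the origin (TCP) lies midway between the tips of the shut fingers; the grasp point (between the pads) lies 19 mm behind it; z points along the fingers, y is the line along which they close (so a half turn about z gives the same grasp; the last joint's range is limited). The gripper opens to 85 mm and grips with 20 to 120 N. Pads are 22 mm wide; open, the fingers measure 114 mm over their backs; the gripper's body (76 mm by 85 mm) begins 54 mm behind the grasp point. The pads swing forward as they close: fully open they stand 13 mm farther back than shut.
Start: joints at [0.879, 0.313, 1.498, -0, 1.331, -0.223], TCP at [237.216, 468.358, 231.294] pointing down, gripper open.
Joint ranges: [-2.94, 2.94], [-0.97, 2.17], [0.19, 2.56], [-1.23, 4.37], [0.02, 3.11], [-2.88, 2.88]. Speed limits (rad/s): [2.39, 2.39, 3.01, 3.14, 3.14, 3.14].

## Interface

Orientations are given as a unit quaternion [w, x, y, z].
In Python, from rig import ctrl, capture, camera_info gives the robot as it stands.
- The arm moves only by the tool apply_moves, never from a script. Its argument "targets" is a list of rows, each a list of 3 entries, a list of its own where there are three numbers: the finger opening in mm, from 0 to 85.4, then the shift along the world's x, y, z in mm, then the turn, a rotation vector about the world's x, y, z in degrees. In form: [[grip, [dx, dy, dz], [rx, ry, rz]], ...]. A call has 1 to 20 rows; each row is the pose to reach, as a shift and turn from the pose commanded when the call began; what a row does not reach only later rows make up. A row lasts 1/10 s, in which the tool goes at most 50 mm and 8.59 degrees, less where a joint would pass 70% of its speed; a pose out of reach is approached as far as the arm can. A call with a gripper value outside its range is refused whole. The fingers move at their own pace and stop on an object; "squeeze" is the grip in N (left out, the last holds). Time passes only in rows, so rows that repeat a pose let the fingers close. It gives the time, the measured TCP pose, the force, the opening and the grip force at its end, in the units of the state.
- ctrl.sense(): the state, without advancing time (a new reading comes with each control period).
- capture(name): name is "side" or "top"; returns (picture, depth): 420x560x3 uint8, blue, green, red; 420x560 float32, mm along the optical axis (not along the pixel's ray), 0 where there is no reading.
- camera_info(name): a dict with "vfov" (degrees; the focal length in pixels is half the picture's height over the tangent of half this angle, whatever the lens; pixels are square), "cx", "cy" (the principal point, pixels), "extrinsics" (4x4, takes a point from camera to world coordinates). Camera axes: x right, y down, z forward; pixel columns grow to the right and rows downward; lengths in mm; the calibration is good to about 2 mm. A picture is of the moment at which its call begins. camera_info takes no time and is no camera call.
- ctrl.finish_job(): hands the job in; it is judged then, once.
The state is a dict: "time_s": time; "joints": joint angles; "dq": joint speeds; "tau": joint torques, N m; "eef_pos": TCP position; "ee_rot": TCP orientation; "force": force on the tool from outside, world axes, zero at the start; "wrist_torque": the same for the moment, N m; "grip_width": opening from 0.0 (shut) to 1.0 (fully open); "grip_force": force on a finger pad.
Only numpy, scipy, OpenCV 4.12 (cv2) and the standard library are available. Lean on these libraries where they do the work, as an engineer would, in place of code of your own. Each camera call takes 0.05 s, during which the arm holds its last target. There are 200 camera calls.

## Working session

There is one attempt and no reset: what is moved stays moved. The work goes in short steps, Python scripts to look and compute and a tool call to move; the robot and the scene stay as the last step left them, time stands still between calls to the robot, and variables do not carry over. Pictures are saved under pics/ and viewed, at most 10 in all, crops included, and the job is handed in when it is done.

Besides the shell and the picture viewer there is one more tool, called after "Call:" as name(argument=value, ...), one argument or row to a line, values as JSON. apply_moves: Moves the arm, as the interface text tells. Its arguments: {"type":"object","properties":{"targets":{"type":"array","items":{"type":"array"}},"squeeze":{"type":"number"}},"required":["targets"]}

```bash
mkdir -p pics; cat > h.py <<'E'
import numpy as np, cv2
from rig import ctrl, capture, camera_info
def shot(n,f):
    im,d=capture(n); np.savez('pics/'+f+'.npz',im=im,d=d); cv2.imwrite('pics/'+f+'.png',im); return im,d
def K(n):
    c=camera_info(n); f=210/np.tan(np.radians(c['vfov'])/2); return f,c['cx'],c['cy'],np.array(c['extrinsics'])
def cloud(n,d):
    f,cx,cy,E=K(n); v,u=np.mgrid[:420,:560]
    P=np.stack([(u-cx)/f*d,(v-cy)/f*d,d,np.ones_like(d)],-1)
    return (P@E.T)[...,:3]
E
python3 - <<'E'
from h import *
for n in('side','top'):
    im,d=shot(n,n+'0'); f,cx,cy,E=K(n); print(n,f,cx,cy,camera_info(n).keys(),E.round(3),(d>0).mean())
print(ctrl.sense())
a=cv2.imread('pics/side0.png');b=cv2.imread('pics/top0.png')
E
```

```text
side 457.79322238215775 275.1519348222444 210.33005113573563 dict_keys(['vfov', 'cx', 'cy', 'extrinsics']) [[ 8.11000e-01 -4.25000e-01  4.01000e-01  2.66870e+02]
 [-5.84000e-01 -6.12000e-01  5.34000e-01 -4.84636e+02]
 [ 1.90000e-02 -6.68000e-01 -7.44000e-01  8.33502e+02]
 [ 0.00000e+00  0.00000e+00  0.00000e+00  1.00000e+00]] 0.9960841836734694
top 412.35220121289274 282.3030663448245 214.75126768726213 dict_keys(['vfov', 'cx', 'cy', 'extrinsics']) [[ 2.30000e-02 -9.86000e-01  1.63000e-01  5.13239e+02]
 [-1.00000e+00 -2.00000e-02  1.70000e-02 -1.09800e+00]
 [-1.30000e-02 -1.63000e-01 -9.87000e-01  8.67893e+02]
 [ 0.00000e+00  0.00000e+00  0.00000e+00  1.00000e+00]] 0.9958715986394557
{'time_s': 0.1, 'joints': array([ 8.78592241e-01,  3.13405657e-01,  1.49833054e+00, -2.32033575e-05,
        1.33099450e+00, -2.23427983e-01]), 'dq': array([ 0.00118348, -0.00197317, -0.00504925,  0.00010818,  0.00012268,
       -0.00035425]), 'tau': array([ 2.54975814e-03, -4.12898719e+01, -2.60139978e+01, -1.72479718e-04,
        3.09091760e-03, -2.27562259e-05]), 'eef_pos': array([237.07889594, 468.17722516, 230.79786676]), 'ee_rot': array([-2.41395298e-04,  2.32245089e-01,  9.72657131e-01, -5.15406384e-04]), 'force': array([ 0.3202288 , -0.77735482, -0.58960664]), 'wrist_torque': array([-0.04332368, -0.0040401 , -0.00310222]), 'grip_force': 0.0, 'grip_width': 1.0010607271321321}
```

View pics/side0.png

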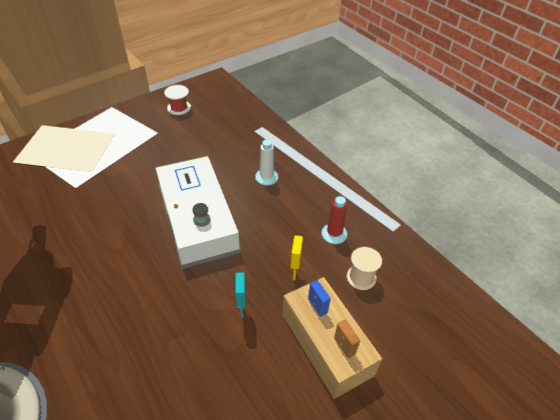

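View pics/top0.png

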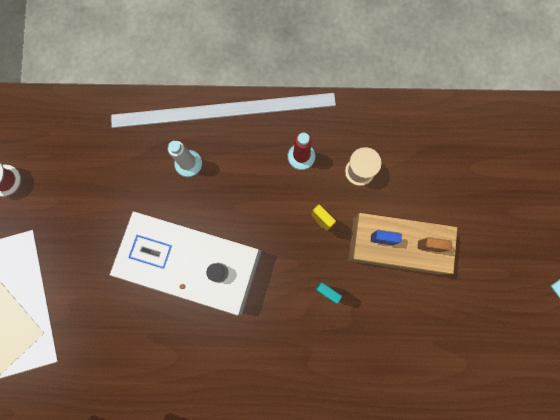

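The side view shows the rack at (330,335) and the white demagnetiser at (197,210), with its slot at (187,178) and button at (201,214).

Four things are shaped like the turner (side-view pixels):
- Blue handle in the rack (319,298)
- Brown handle in the rack (346,338)
- Teal, loose (240,290)
- Yellow, loose (296,252)

The blue one in the rack, at (387,238) in the top view, fits the description because it is blue and stands in a rack slot. I'll check it in a crop and measure.

```bash
cat > m.py <<'E'
from h import *
for n in('side','top'):
    z=np.load(f'pics/{n}0.npz'); im,d=z['im'],z['d']; P=cloud(n,d); hsv=cv2.cvtColor(im,cv2.COLOR_BGR2HSV)
    H,S,V=[hsv[...,i].astype(int) for i in range(3)]
    x,y,zz=P[...,0],P[...,1],P[...,2]
    def box(name,m,zlo=None,zhi=None):
        m=m&(d>0)
        if zlo is not None: m=m&(zz>zlo)&(zz<zhi)
        nl,lab,st,c=cv2.connectedComponentsWithStats(m.astype(np.uint8))
        if nl<2: print(n,name,'none'); return
        k=1+st[1:,4].argmax(); m=lab==k
        q=P[m]; (c,s,a)=cv2.minAreaRect(q[:,:2].astype(np.float32))
        print(n,name,m.sum(),'px',[int(t) for t in np.argwhere(m).mean(0)[::-1]],'rect',np.round(c,1),np.round(s,1),round(a,1),'z',np.percentile(q[:,2],[2,50,98]).round(1))
    blue=(H>108)&(H<128)&(S>140)&(V>50)
    rk=(zz>30)
    box('blue top',blue,122,140)
    box('blue all',blue,60,140)
    box('brown top',(H<20)&(S>90),122,140)
    box('teal',(H>82)&(H<100)&(S>150)&(V>60))
    box('yellow',(H>22)&(H<34)&(S>180)&(V>100),10,200)
    box('racktop',(S>40),69,81)
    box('housing top',(S<60)&(V>120),63,76)
    box('frame',blue,60,80)
    box('cap',(V<90),102,118)
    box('spool',(H>10)&(H<35)&(S>30),62,80)
    box('conew',(V>0)&(y>100),85,130)
    box('coner',(V>0)&(y<50)&(x>550),85,130)
z=np.load('pics/side0.npz')['im']; t=np.load('pics/top0.npz')['im']
A=cv2.resize(z[220:400,220:390],None,fx=2.3,fy=2.3,interpolation=3);B=cv2.resize(t[205:320,100:265],None,fx=2.3,fy=2.3,interpolation=3)
C=np.zeros((max(A.shape[0],B.shape[0]),A.shape[1]+B.shape[1],3),np.uint8);C[:A.shape[0],:A.shape[1]]=A;C[:B.shape[0],A.shape[1]:]=B
cv2.imwrite('pics/crop.png',C)
E
python3 m.py
```

```text
side blue top 235 px [319, 292] rect [ 597.9 -182.9] [45.9 16.8] 82.5 z [122.9 130.  132.7]
side blue all 423 px [318, 297] rect [ 597.9 -183. ] [46.2 16.9] 82.7 z [ 85.4 125.3 132.4]
side brown top 691 px [56, 20] rect [ 559.5 1086.3] [375.1  22.5] 1.6 z [122.4 130.8 139.6]
side teal 315 px [240, 290] rect [496.1 -77.9] [46.5 15.3] 56.5 z [ 34.  113.9 117.4]
side yellow 312 px [296, 253] rect [636.9 -68.2] [46.3 17.9] 45.3 z [ 28.6 113.2 117.7]
side racktop 3754 px [331, 333] rect [ 594.3 -226.7] [191.1  91.8] 82.6 z [71.9 75.6 78.5]
side housing top 4123 px [196, 204] rect [548.8 198. ] [266.5 130.5] 74.3 z [66.9 70.6 73.6]
side frame 2 px [192, 166] rect [596.2 293.1] [5.3 0. ] -90.9 z [70.9 71.2 71.6]
side cap 149 px [199, 209] rect [528.1 129. ] [31.5 29.2] 86.8 z [103.  109.3 111.8]
side spool 3924 px [331, 334] rect [ 594.1 -226.8] [191.4  92.2] 82.6 z [65.  75.5 78.3]
side conew 1662 px [58, 27] rect [ 556.5 1088.5] [ 55.2 379. ] 85.6 z [ 85.9 107.6 129.1]
side coner 393 px [346, 340] rect [ 587.4 -272.7] [45.4 18.9] 83.0 z [ 86.6 113.8 129.9]
top blue top 216 px [388, 236] r
[... 322 characters left out ...]
6.9]
top yellow 323 px [322, 216] rect [638.2 -65.3] [45.4 17.5] 45.5 z [ 66.5 113.5 116.6]
top racktop 3885 px [404, 242] rect [ 595.4 -225.2] [190.7  90.4] 82.7 z [71.3 74.3 77.2]
top housing top 7780 px [187, 263] rect [549.6 200.7] [261.  130.1] 74.4 z [67.  69.8 72.7]
top frame 10 px [132, 246] rect [576.3 302.6] [ 2.1 18.1] 78.5 z [68.8 70.7 73.5]
top cap 237 px [215, 271] rect [530.  131.8] [29.1 31.6] 1.3 z [105.5 108.6 111.4]
top spool 3934 px [403, 243] rect [ 595.4 -225.2] [190.7  90.4] 82.7 z [70.7 74.3 77.1]
top conew 269 px [176, 149] rect [763.7 219.6] [27.9 31.3] 25.9 z [ 86.3 105.8 119.3]
top coner 320 px [434, 244] rect [ 589.5 -269. ] [45.6 18.5] 82.9 z [ 88.3 127.4 129.9]
```

View pics/crop.png

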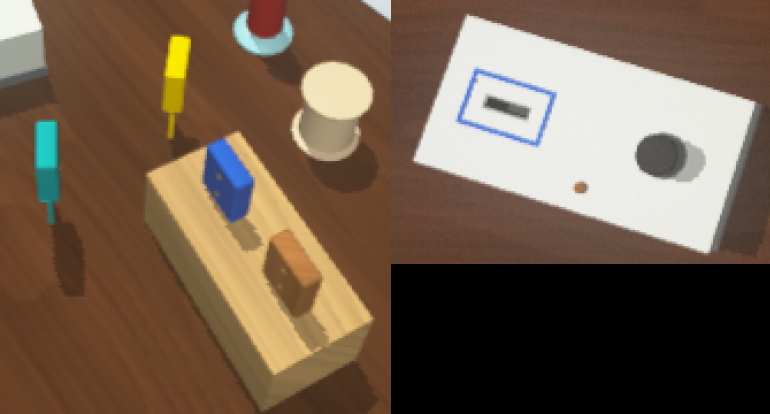

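The crop confirms the rack's blue-handled turner (royal blue, not teal) as the target, with the demagnetiser's slot on the left and its button on the right. I'll go above it now.

Call:
apply_moves(
  targets=[
    [50,[362,-649.5,-31],[0,0,-70.5]],
    [50,[362,-649.5,-31],[0,0,-70.5]],
    [50,[362,-649.5,-31],[0,0,-70.5]],
    [50,[362,-649.5,-31],[0,0,-70.5]],
    [50,[362,-649.5,-31],[0,0,-70.5]],
    [50,[362,-649.5,-31],[0,0,-70.5]],
    [50,[362,-649.5,-31],[0,0,-70.5]],
    [50,[362,-649.5,-31],[0,0,-70.5]],
    [50,[362,-649.5,-31],[0,0,-70.5]],
    [50,[362,-649.5,-31],[0,0,-70.5]],
    [50,[362,-649.5,-31],[0,0,-70.5]],
    [50,[362,-649.5,-31],[0,0,-70.5]],
    [50,[362,-649.5,-31],[0,0,-70.5]],
    [50,[362,-649.5,-31],[0,0,-70.5]],
    [50,[362,-649.5,-31],[0,0,-70.5]],
    [50,[362,-649.5,-31],[0,0,-70.5]],
    [50,[362,-649.5,-31],[0,0,-70.5]],
    [50,[362,-649.5,-31],[0,0,-70.5]],
    [50,[362,-649.5,-31],[0,0,-70.5]],
    [50,[362,-649.5,-31],[0,0,-70.5]],
  ],
  squeeze=40,
)

```text
time_s: 2.1
eef_pos: [599.1, -180.2, 200.8]
ee_rot: [0.0, 0.751, 0.661, 0.0]
force: [0.4, 0.1, -0.1]
grip_width: 0.585
grip_force: 0.0
```

```bash
cat > s.py <<'E'
from h import *
# slot and button from both first pictures: intersect rays with plane z=70/109
def plane(n,uv,z):
    f,cx,cy,E=K(n); r=np.c_[(uv[:,0]-cx)/f,(uv[:,1]-cy)/f,np.ones(len(uv))]@E[:3,:3].T
    return E[:3,3]+r*((z-E[2,3])/r[:,2])[:,None]
for n,b in(('side',(170,165,205,195)),('top',(125,230,180,270))):
    im=np.load(f'pics/{n}0.npz')['im']; u0,v0,u1,v1=b; c=cv2.resize(im[v0:v1,u0:u1],None,fx=4,fy=4,interpolation=2)
    h=cv2.cvtColor(c,cv2.COLOR_BGR2HSV); 
    for nm,m in(('slot',h[...,2]<100),('frame',(h[...,1]>110)&(h[...,0]>100)&(h[...,0]<130))):
        nl,lab,st,_=cv2.connectedComponentsWithStats(m.astype(np.uint8)); m=lab==1+st[1:,4].argmax()
        q=np.argwhere(m)[:,::-1]; q=(q+.5)/4-.5+[u0,v0]
        p=plane(n,q,70)[:,:2].astype(np.float32); r=cv2.minAreaRect(p)
        print(n,nm,np.round(r[0],1),np.round(r[1],1),round(r[2],1),p.mean(0).round(1))
E
python3 s.py; python3 -c "
from h import *
im,d=shot('side','side1'); cv2.imwrite('pics/c1.png',cv2.resize(im[180:400,220:420],None,fx=2.5,fy=2.5))"
```

```text
side slot [566.5 265.7] [32.6  6.4] 74.0 [566.5 265.6]
side frame [550.7 289.3] [41.3  5.6] 69.6 [551.5 291. ]
top slot [567.4 268. ] [35.5  7.1] 73.2 [568.4 272.3]
top frame [567.8 268.5] [73.2 46.9] 74.4 [567.9 269.6]
```

View pics/c1.png

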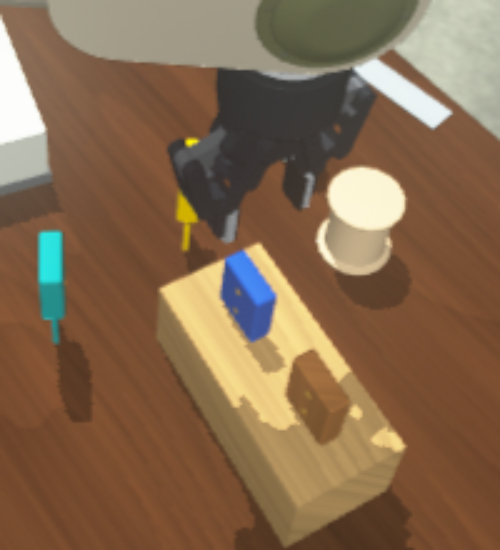

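The gripper straddles the blue handle: fingertips at crop (230,225) and (305,190), handle at (247,295). Next I lower it and close.

Call:
apply_moves(
  targets=[
    [50,[0,0,-40],[0,0,0]],
    [50,[0,0,-70],[0,0,0]],
    [50,[0,0,-90],[0,0,0]],
    [50,[0,0,-105],[0,0,0]],
    [50,[0,0,-111],[0,0,0]],
    [50,[0,0,-111],[0,0,0]],
    [10,[0,0,-111],[0,0,0]],
    [10,[0,0,-111],[0,0,0]],
    [10,[0,0,-111],[0,0,0]],
    [10,[0,0,-111],[0,0,0]],
    [10,[0,0,-111],[0,0,0]],
    [10,[0,0,-111],[0,0,0]],
    [10,[0,0,-111],[0,0,0]],
    [10,[0,0,-111],[0,0,0]],
  ],
  squeeze=40,
)

```text
time_s: 3.55
eef_pos: [599.7, -181.3, 90.4]
ee_rot: [0.001, 0.751, 0.66, 0.0]
force: [-0.6, 0.8, 5.9]
grip_width: 0.202
grip_force: 41.2
```

Call:
apply_moves(
  targets=[
    [10,[0,0,10],[0,0,0]],
    [10,[0,0,30],[0,0,0]],
    [10,[0,0,60],[0,0,0]],
    [10,[0,0,90],[0,0,0]],
    [10,[0,0,115],[0,0,0]],
    [10,[0,0,125],[0,0,0]],
    [10,[0,0,125],[0,0,0]],
    [10,[0,0,125],[0,0,0]],
  ],
)

```text
time_s: 4.35
eef_pos: [598.8, -180.9, 212.9]
ee_rot: [-0.001, 0.751, 0.66, -0.0]
force: [0.3, 0.6, -1.9]
grip_width: 0.206
grip_force: 40.3
```

```bash
python3 -c "
from h import *
im,d=shot('side','side2'); cv2.imwrite('pics/c2.png',cv2.resize(im[150:400,220:420],None,fx=2.2,fy=2.2))
print(ctrl.sense()['eef_pos'],ctrl.sense()['force'])"
```

```text
[ 598.72111806 -180.89746122  212.62177247] [-0.5262647  -0.51555885 -2.62149214]
```

View pics/c2.png

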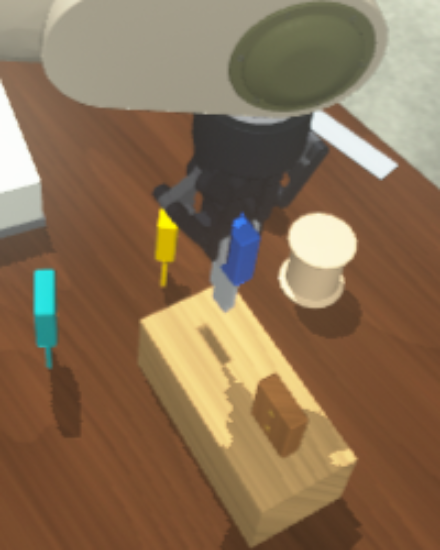

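The turner is lifted with its blade clear of the rack, and the spare stays in its slot at (278,415). Next I carry it over to the slot.

Call:
apply_moves(
  targets=[
    [10,[-1,15,0],[0,0,0]],
    [10,[-3,45,0],[0,0,-1]],
    [10,[-6,85,0],[0,0,-2]],
    [10,[-9,125,0],[0,0,-3]],
    [10,[-12,165,0],[0,0,-4]],
    [10,[-15,205,0],[0,0,-5]],
    [10,[-18,245,0],[0,0,-6]],
    [10,[-21,285,0],[0,0,-7]],
    [10,[-24,325,0],[0,0,-8]],
    [10,[-27,365,0],[0,0,-8.4]],
    [10,[-29,400,0],[0,0,-8.4]],
    [10,[-31,425,0],[0,0,-8.4]],
    [10,[-31.5,440,0],[0,0,-8.4]],
    [10,[-31.5,447,0],[0,0,-8.4]],
    [10,[-31.5,448,-15],[0,0,-8.4]],
    [10,[-31.5,448,-35],[0,0,-8.4]],
    [10,[-31.5,448,-48],[0,0,-8.4]],
    [10,[-31.5,448,-52],[0,0,-8.4]],
    [10,[-31.5,448,-52],[0,0,-8.4]],
    [10,[-31.5,448,-52],[0,0,-8.4]],
  ],
)

```text
time_s: 6.4
eef_pos: [568.2, 266.7, 163.2]
ee_rot: [0.0, 0.797, 0.603, 0.001]
force: [0.5, 0.9, -1.3]
grip_width: 0.206
grip_force: 40.3
```

```bash
cat > v.py <<'E'
from h import *
import sys
tag=sys.argv[1]
print(ctrl.sense()['eef_pos'].round(1),ctrl.sense()['force'].round(1))
for n in('side','top'):
    im,d=shot(n,n+tag); P=cloud(n,d); hsv=cv2.cvtColor(im,cv2.COLOR_BGR2HSV).astype(int)
    m=(hsv[...,0]>108)&(hsv[...,0]<128)&(hsv[...,1]>140)&(hsv[...,2]>50)&(d>0)&(P[...,2]>80)
    nl,lab,st,_=cv2.connectedComponentsWithStats(m.astype(np.uint8))
    if nl<2: print(n,'no blue'); continue
    m=lab==1+st[1:,4].argmax(); q=P[m]; r=cv2.minAreaRect(q[:,:2].astype(np.float32))
    print(n,m.sum(),np.argwhere(m).mean(0)[::-1].round(),np.round(r[0],1),np.round(r[1],1),round(r[2],1),'z',np.percentile(q[:,2],[2,50,98]).round(1))
a=np.load(f'pics/side{tag}.npz')['im'][90:270,110:290];b=np.load(f'pics/top{tag}.npz')['im'][180:330,90:270]
A=cv2.resize(a,None,fx=2.2,fy=2.2,interpolation=2);B=cv2.resize(b,None,fx=2.2,fy=2.2,interpolation=2)
C=np.zeros((A.shape[0],A.shape[1]+B.shape[1],3),np.uint8);C[:,:A.shape[1]]=A;C[:B.shape[0],A.shape[1]:]=B
cv2.imwrite(f'pics/v{tag}.png',C)
E
python3 v.py 3
```

```text
[568.2 266.7 163.2] [ 0.5  0.9 -1.3]
side 216 [182. 142.] [565.9 262.7] [46.5 18. ] 70.0 z [156.1 198.5 205.2]
top 30 [125. 245.] [567.2 263.8] [ 7.4 14.1] 74.6 z [200.7 203.  204.9]
```

View pics/v3.png

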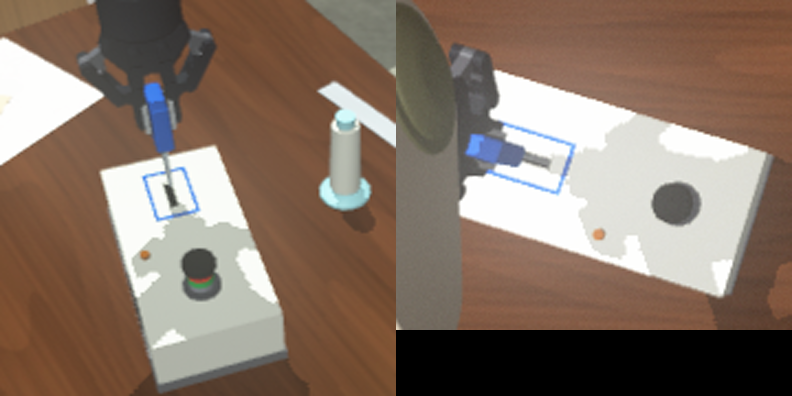

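The turner hangs over the slot: its blade at (167,165) points into the dark slot at (170,190), and the white cone at (345,160) is clear. I'll lower the narrowed tip in first and check the force.

Call:
apply_moves(
  targets=[
    [10,[0.3,1,-6],[0,0,0]],
    [10,[0.3,1,-12],[0,0,0]],
    [10,[0.3,1,-18],[0,0,0]],
    [10,[0.3,1,-24],[0,0,0]],
    [10,[0.3,1,-28],[0,0,0]],
    [10,[0.3,1,-28],[0,0,0]],
    [10,[0.3,1,-28],[0,0,0]],
  ],
)

```text
time_s: 7.2
eef_pos: [568.1, 267.9, 134.4]
ee_rot: [0.0, 0.797, 0.603, 0.0]
force: [-0.4, -0.2, -1.2]
grip_width: 0.202
grip_force: 40.3
```

```bash
python3 v.py 4; python3 - <<'E'
from h import *
# blade centre line (side & top): steel pixels z 85..115 near slot
for n in('side','top'):
    z=np.load(f'pics/{n}4.npz'); P=cloud(n,z['d']); 
    for lo,hi in((76,92),(92,112)):
        m=(abs(P[...,0]-568)<25)&(abs(P[...,1]-267)<25)&(P[...,2]>lo)&(P[...,2]<hi); q=P[m]
        if len(q)>4: print(n,lo,len(q),q.mean(0).round(1),q.min(0).round(1),q.max(0).round(1))
a=np.load('pics/side4.npz')['im'][110:230,140:240]; cv2.imwrite('pics/c4.png',cv2.resize(a,None,fx=5,fy=5,interpolation=2))
E
```

```text
[568.1 267.9 134.4] [-0.4 -0.2 -1.2]
side 202 [183. 152.] [565.7 264.1] [47.2 17.5] 71.0 z [127.5 170.7 186.9]
top 12 [133. 245.] [569.3 263.4] [6.1 9.5] 73.5 z [172.7 174.2 175.7]
side 76 15 [565.6 259.5  83.7] [562.8 250.5  76.6] [569.9 279.7  91.4]
side 92 14 [564.7 255.4 100.7] [562.9 250.5  92.2] [568.1 273.1 111.3]
top 76 7 [564.9 253.9  85.4] [563.1 252.8  77.2] [567.4 255.   91.1]
```

View pics/c4.png

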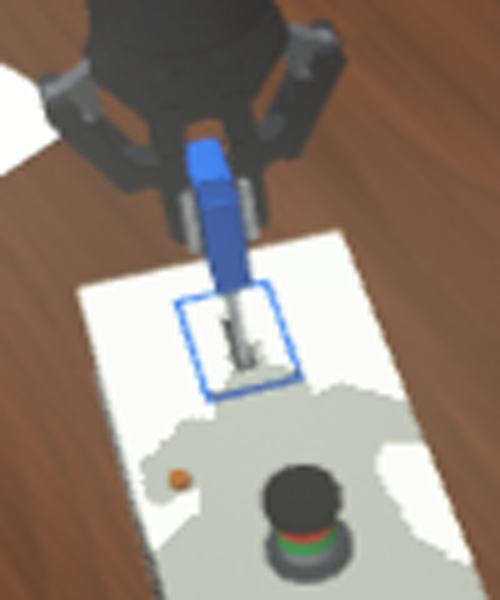

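The tip is in the slot mouth at crop (243,355) with no force, and the blade's near edge matches the slot's centring in both views. I'll keep inserting.

Call:
apply_moves(
  targets=[
    [10,[0,0,-5],[0,0,0]],
    [10,[0,0,-10],[0,0,0]],
    [10,[0,0,-15],[0,0,0]],
    [10,[0,0,-20],[0,0,0]],
    [10,[0,0,-25],[0,0,0]],
    [10,[0,0,-30],[0,0,0]],
    [10,[0,0,-35],[0,0,0]],
    [10,[0,0,-38],[0,0,0]],
    [10,[0,0,-38],[0,0,0]],
  ],
)

```text
time_s: 8.2
eef_pos: [567.9, 267.8, 95.8]
ee_rot: [-0.0, 0.797, 0.603, -0.0]
force: [-0.3, -0.8, -1.4]
grip_width: 0.205
grip_force: 40.3
```

Call:
apply_moves(
  targets=[
    [10,[0,0,-4],[0,0,0]],
    [10,[0,0,-7],[0,0,0]],
    [10,[0,0,-9],[0,0,0]],
    [10,[0,0,-10],[0,0,0]],
    [10,[0,0,-10],[0,0,0]],
  ],
)

```text
time_s: 8.7
eef_pos: [568.0, 267.8, 86.2]
ee_rot: [-0.0, 0.797, 0.603, -0.0]
force: [0.3, -0.2, -0.6]
grip_width: 0.203
grip_force: 40.3
```

Call:
apply_moves(
  targets=[
    [10,[0,0,-0.7],[0,0,0]],
    [22,[0,0,-0.7],[0,0,0]],
    [26,[0,0,-0.7],[0,0,0]],
    [32,[0,0,-0.7],[0,0,0]],
    [50,[0,0,-0.7],[0,0,0]],
    [50,[0,0,-0.7],[0,0,0]],
    [50,[0,0,-0.7],[0,0,0]],
    [50,[0,0,10],[0,0,0]],
    [50,[0,0,40],[0,0,0]],
    [50,[0,0,80],[0,0,0]],
    [50,[0,0,115],[0,0,0]],
    [50,[0,-40,120],[0,0,0]],
    [50,[-10,-80,120],[0,0,0]],
    [50,[-25,-115,120],[0,0,0]],
    [50,[-37.5,-134.5,120],[0,0,0]],
    [5,[-37.5,-134.5,120],[0,0,0]],
    [0,[-37.5,-134.5,120],[0,0,0]],
    [0,[-37.5,-134.5,120],[0,0,0]],
    [0,[-37.5,-134.5,120],[0,0,0]],
    [0,[-37.5,-134.5,120],[0,0,0]],
  ],
)

```text
time_s: 10.7
eef_pos: [530.6, 133.9, 206.2]
ee_rot: [-0.0, 0.797, 0.604, -0.0]
force: [-0.3, 0.5, 0.3]
grip_width: -0.001
grip_force: 0.0
```

```bash
python3 v.py 5
```

```text
[530.6 133.9 206.2] [-0.3  0.5  0.3]
side 51 [185. 171.] [561.3 253.4] [21.8 11.3] 78.7 z [ 90.6 113.3 127.2]
top no blue
```

View pics/v5.png

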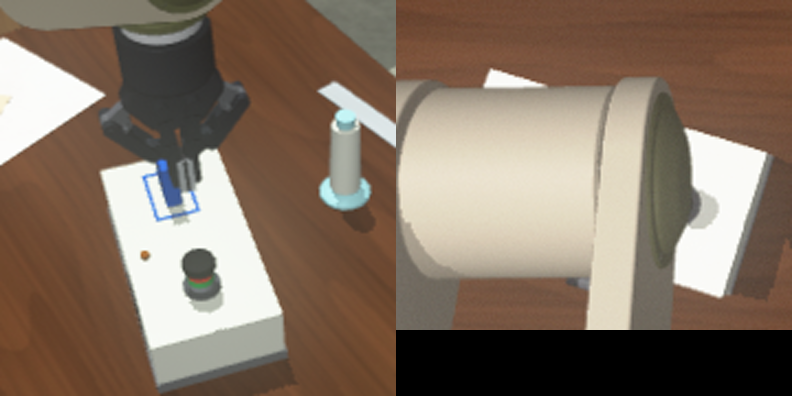

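The turner sits home in the slot, its handle at (168,185) and upright, with its top at about 125 mm as expected. The fingers are shut above the button at (200,270), so I lower to just above the cap.

Call:
apply_moves(
  targets=[
    [0,[-0.5,-1.5,-20],[0,0,0]],
    [0,[-0.5,-1.5,-50],[0,0,0]],
    [0,[-0.5,-1.5,-75],[0,0,0]],
    [0,[-0.5,-1.5,-88],[0,0,0]],
    [0,[-0.5,-1.5,-92],[0,0,0]],
    [0,[-0.5,-1.5,-92],[0,0,0]],
    [0,[-0.5,-1.5,-92],[0,0,0]],
  ],
)

```text
time_s: 11.5
eef_pos: [530.7, 131.9, 115.4]
ee_rot: [0.001, 0.797, 0.604, 0.001]
force: [0.3, 0.2, 0.6]
grip_width: -0.002
grip_force: 0.0
```

```bash
python3 v.py 6
```

```text
[530.7 131.9 115.4] [0.3 0.2 0.6]
side no blue
top no blue
```

View pics/v6.png

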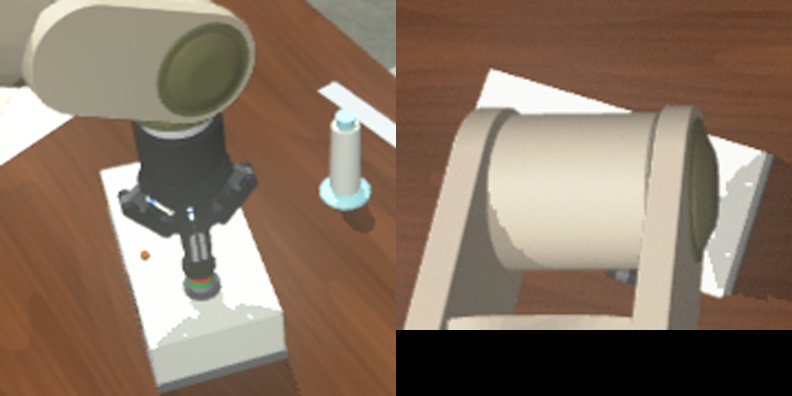

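The fingertips stand centred over the cap at (200,262). I press in small steps and watch the force.

Call:
apply_moves(
  targets=[
    [0,[0,0,-3],[0,0,0]],
    [0,[0,0,-6],[0,0,0]],
    [0,[0,0,-9],[0,0,0]],
    [0,[0,0,-10],[0,0,0]],
    [0,[0,0,-10],[0,0,0]],
    [0,[0,0,-10],[0,0,0]],
  ],
)

```text
time_s: 12.2
eef_pos: [530.2, 131.9, 104.6]
ee_rot: [0.0, 0.797, 0.604, 0.0]
force: [-1.5, -0.1, 5.2]
grip_width: -0.003
grip_force: 2.6
```

Call:
apply_moves(
  targets=[
    [0,[0,0,-2],[0,0,0]],
    [0,[0,0,-4],[0,0,0]],
    [0,[0,0,-6],[0,0,0]],
    [0,[0,0,-6.5],[0,0,0]],
    [0,[0,0,-6.5],[0,0,0]],
    [0,[0,0,-6.5],[0,0,0]],
    [0,[0,0,-6.5],[0,0,0]],
    [0,[0,0,-6.5],[0,0,0]],
  ],
)

```text
time_s: 13.0
eef_pos: [530.3, 131.8, 98.4]
ee_rot: [0.0, 0.797, 0.603, 0.0]
force: [-1.7, -0.4, 7.4]
grip_width: 0.001
grip_force: 3.7
```

```bash
python3 - <<'E'
from h import *
s=ctrl.sense();print(s['eef_pos'].round(1),s['force'].round(1))
im,d=shot('side','side7'); A=cv2.resize(im[150:250,150:260],None,fx=5.5,fy=5.5,interpolation=2); cv2.imwrite('pics/c7.png',A)
s=ctrl.sense();print(s['eef_pos'].round(1),s['force'].round(1))
E
```

```text
[530.3 131.8  98.4] [-1.7 -0.4  7.4]
[530.3 131.9  98.4] [-1.7  0.6  7.8]
```

View pics/c7.png

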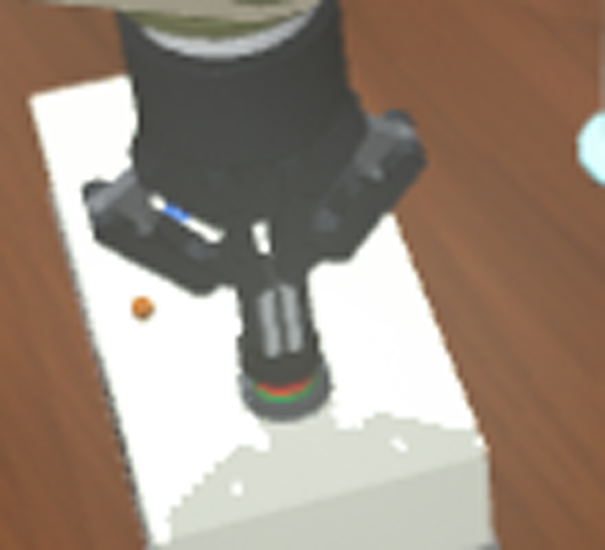

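The crop shows red above green at (283,388), with the collar's rim inside the green band. Travel is about 10.6 mm at about 7.6 N, steady, so I hand the job in.

```bash
python3 -c "
from rig import ctrl
print(ctrl.finish_job())"
```

```text
the job is handed in; nothing more can be done
None
```

The blue turner is home in the demagnetiser's slot and released, and I handed the job in with the shut fingers holding the button about 10.6 mm down (about 7.6 N, rim in the green band); no verdict came back.

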